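# Fit the reaming cone to the citrus press and press it down

### The arm

A 6-joint arm with a two-finger parallel gripper is mounted at the origin on a cart in front of the work surface, level with it; the furniture and walls round the work are solid. World frame = base frame: x ahead of the robot, y to its left, z up, the work surface at z = 0. Lengths are in mm, angles in degrees, forces in N, time in s.
With the tool pointing down it reaches from about 350 to 925 mm from the base axis. Payload 6.4 kg.
Tool frame: the origin (TCP) lies at the very end of the fingers, on their centre line; the grasp point (between the pads) lies arm.grasp_offset behind it (arm.grasp_offset is the distance from the TCP to the grasp point, in mm); z points along the fingers, y is the line along which they close (so a half turn about z gives the same grasp; the last joint's range is limited). The gripper opens to 94 mm and grips with 3 to 60 N. Pads are 16 mm wide; open, the fingers measure 119 mm over their backs; the gripper's body (75 mm by 177 mm) begins 78 mm behind the grasp point.
Start: joints at [66.572, 14.043, 89.255, -0, 76.702, -9.975], TCP at [151.218, 632.176, 205.455] pointing down, gripper open.
Joint ranges: [-179.41, 179.41], [-58.25, 129.5], [7.25, 145.43], [-54.29, 234.29], [11.92, 165.04], [-157.13, 157.13]. Speed limits (degrees/s): [147.25, 147.25, 180, 180, 180, 180].

### API

Orientations are given as a 3x3 rotation matrix whose columns are the frame's x, y, z axes.
In Python, from rig import arm, viewer, job gives the robot as it stands. The module is installed in compiled form; this text tells all that it offers.
- The arm moves only by the tool jog_arm, never from a script. Its argument "moves" is one flat list of numbers, 7 for each row, row after row: the finger opening in m, from 0 to 0.094, then the shift along the tool's x, y, z in m, then the turn, a rotation vector about the tool's x, y, z in rad. In form: [claw, x, y, z, wx, wy, wz, claw, x, y, z, wx, wy, wz, ...]. A call has 1 to 20 rows; each row is the pose to reach, as a shift and turn from the pose commanded when the call began, along the tool's axes at that moment; what a row does not reach only later rows make up. A row lasts 1/8 s, in which the tool goes at most 62.5 mm and 10.7 degrees, less where a joint would pass 70% of its speed; a pose out of reach is approached as far as the arm can. A call with a gripper value outside its range is refused whole. The fingers move at their own pace and stop on an object; "squeeze" is the grip in N (left out, the last holds). Time passes only in rows, so rows that repeat a pose let the fingers close. It gives the time, the measured TCP pose, the force, the opening and the grip force at its end, in the units of the state.
- arm.get_state(): the state, without advancing time (a new reading comes with each control period).
- viewer.camera(name): name is "side" or "top"; returns a dict with "pixels" (420x560x3 uint8, red, green, blue), "mtx" (3x3 intrinsics, pixels), "rvec" (rotation vector, rad) and "tvec" (3), from world to camera coordinates, as OpenCV has them. Camera axes: x right, y down, z forward; pixel columns grow to the right and rows downward; lengths in mm; the calibration is good to about 2 mm. A picture is of the moment at which its call begins. There is no depth.
- job.close_job(): hands the job in; it is judged then, once.
The state is a dict: "time_s": time; "q": joint angles; "dq": joint speeds; "tau": joint torques, N m; "ee_pos": TCP position; "tcp_rot": TCP orientation; "wrist_force": force on the tool from outside, world axes, zero at the start; "moment": the same for the moment, N m; "finger_gap": finger opening in mm; "gripper_force": force on a finger pad.
Only numpy, scipy, OpenCV 4.12 (cv2) and the standard library are available. Lean on these libraries where they do the work, as an engineer would, in place of code of your own. Each camera call takes 0.05 s, during which the arm holds its last target. There are 200 camera calls.

### The job

Get the citrus press ready for the lemons: swing its lid up by the front tab until it stands straight up (the stiff hinge keeps it there; do not let it lean back towards the bottles). Then take the reaming cone that stands to the right of the press, set it over the drive spindle, turn it until the splines mesh and slide it fully home. Finish with the cone still held in the gripper and pressed down as far as the spindle's spring lets it go, as when juicing; do not let go, and leave the mug under the spout where it is.

Things in the scene. Friction and masses are not known exactly. Their poses are not given: they have to be found in the camera images.
- juicer: citrus press, fixed: round steel housing 168 mm across, 104 mm high; on it a white juice bowl (outer radius 80 mm, wall 3 mm, rim 139 mm and strainer floor 107 mm above the worktop). Origin on the worktop under the drive spindle's axis (upright, mid-bowl). x points to the lid's hinge (away from the robot, within 0.3 rad), z up. Spout at the front left, 130 degrees counter-clockwise from x
- lid (a joint): angle of the press's white domed lid (rad): 0 closed, 1.571 straight up, end stop 2.0; starts at 0 to 0.2. Stiff friction hinge: the lid stays at any angle; moving it takes 2 to 3 N at the tab
- lid_tab (a point): middle of the lid's thumb tab, a flat tab at the lid's front edge, 24 mm wide (along the hinge line), 9 mm thick, standing 37 mm out from the rim, free on both sides and below; about 146 mm above the worktop when closed. It swings on a 190 mm radius about lid_hinge. Axes fixed to the lid: x from tab to hinge, y along the hinge line, z out of the lid's top
- lid_hinge (a point): middle of the lid's hinge line (its y axis), at the back of the bowl, 88 mm from the spindle axis, 142 mm above the worktop. The lid's dome is 60 mm high and 163 mm across
- cone: grey reaming cone, loose, standing upright on the worktop right of the press: round skirt 37 mm across, above it a smooth round collar 40 mm across from 26 to 42 mm height (grip here), then a ribbed point; 65 mm high in all, 40 to 85 g. Origin: centre of its underside, z up. The point's four broad ribs lie along the cone's x and y axes, in line with the slots inside; four thin ribs lie between
- cone_socket (a point): mouth of the cone's cross-shaped hole, on its axis 4 mm above its underside, axes as the cone's: slots 7.4 mm wide along x and y, 20 mm deep, inside the skirt (inner radius 14 mm, open below). Each of the four quarter turns fits the spindle
- spindle_seat (a point): centre of the top of the drive spindle's round shoulder (radius 17.5 mm), where the cone's underside rests when fully home; 132 mm above the worktop if not pressed. Axes turn with the spindle: a cross of four splines stands on it along x and y, 24 mm across, 5 mm thick, 16 mm high, tops bevelled to a ridge. The spindle's standing angle varies; a stiff gearbox keeps it from turning
- spindle_tip (a point): top of the spindle's round tapered pilot (radius 4 mm, 1.5 mm at the tip), 25 mm above the shoulder; it enters the cone first and centres it. With splines not in line the cone then stops 12 mm short of home. Play when meshed: about 0.1 rad, 1.2 mm
- spindle (a joint): how far the spindle is pressed down on its switch spring (m): 0 up, 0.006 fully down. It starts to sink at 4 to 5 N and is fully down at 10 to 11 N
- mug: cream mug, 83 mm across, 86 mm high, with a handle, standing on the worktop under the spout; origin: centre of its underside
Things that resemble listed ones, but are neither listed nor needed, are in the scene too. Leave any blue or orange look-alike of the cone alone.

How it is judged (in metres and radians):
On the way, in this order (a step that is already met when the one before it is completed fails the run):
1. the lid stands straight up (within about 10 degrees) (value of joint lid between 1.39 and 1.75 rad), for 0.3 s.
2. the cone is on the spindle, splines meshed, fully home on the shoulder (z of cone in the frame of spindle_seat between -0.003 and 0.003 m and horizontal distance between cone and spindle_seat below 0.003 m and angle between cone's own z axis and vertical below 0.1 rad), for 0.2 s.
At the end, for the whole second after the job is handed in: The lid stands within about 10 degrees of straight up; the cone sits meshed on the spindle, its underside within 3 mm of the shoulder, centred within 3 mm and upright; the gripper still holds it (more than 2 N between fingers and cone) and keeps the spindle pressed down by more than 4 of its 6 mm (all of step 1 and all of step 2 and value of joint spindle above 0.004 m and contact force between the fingers and cone above 2 N); the arm keeps its last pose, push and grip.
It fails at once if the mug under the spout is pushed more than 30 mm away or tipped over (distance of mug from where it was at the start of the episode above 0.03 m or angle between mug's own z axis and vertical above 0.5 rad).
It fails at once if the lid is pushed back to about 20 degrees past upright (value of joint lid above 1.9 rad).
It also fails if it takes over 67 s, if anything falls off the work surface, if the arm or the gripper's body presses on something with over 40 N, if the wrist force passes 120 N, or if a joint passes its speed limit or range.

## Working session

There is one attempt and no reset: what is moved stays moved. The work goes in short steps, Python scripts to look and compute and a tool call to move; the robot and the scene stay as the last step left them, time stands still between calls to the robot, and variables do not carry over. Pictures are saved under pics/ and viewed, at most 10 in all, crops included, and the job is handed in when it is done.

Besides the shell and the picture viewer there is one more tool, called after "Request:" as name(argument=value, ...) on one line, values as JSON. jog_arm: Moves the arm, as the interface text tells. Its arguments: {"type":"object","properties":{"moves":{"type":"array"},"squeeze":{"type":"number"}},"required":["moves"]}

```bash
mkdir -p pics
cat > h.py <<'E'
import numpy as np, cv2
from rig import arm, viewer, job
def cam(n,save=None):
    c=viewer.camera(n); 
    if save: cv2.imwrite('pics/'+save,c['pixels'][:,:,::-1])
    R,_=cv2.Rodrigues(np.array(c['rvec'],float)); c['R']=R; c['K']=np.array(c['mtx'],float); c['t']=np.array(c['tvec'],float).ravel()
    c['o']=-R.T@c['t']; return c
def ray(c,uv):
    d=c['R'].T@np.linalg.inv(c['K'])@np.array([uv[0],uv[1],1.]); return c['o'],d/np.linalg.norm(d)
def onz(c,uv,z):
    o,d=ray(c,uv); return o+d*(z-o[2])/d[2]
def proj(c,p):
    x=c['K']@(c['R']@np.array(p,float)+c['t']); return x[:2]/x[2]
def tri(c1,u1,c2,u2):
    o1,d1=ray(c1,u1);o2,d2=ray(c2,u2)
    s=np.linalg.lstsq(np.c_[d1,-d2],o2-o1,rcond=None)[0]; a=o1+s[0]*d1;b=o2+s[1]*d2
    return (a+b)/2,np.linalg.norm(a-b)
E
python3 - <<'E'
from h import *
np.set_printoptions(precision=3,suppress=True)
for n in('side','top'):
    c=cam(n,n+'0.png'); print(n,c['o'],c['R'][2],c['K'][0,0])
print(arm.get_state(),arm.grasp_offset)
E
```

```text
side [1032.889  771.443  682.961] [-0.447 -0.749 -0.489] 523.7542688701097
top [ 399.029  -88.001 1518.216] [ 0.073  0.018 -0.997] 531.231464951462
{'time_s': 0.1, 'q': array([66.571, 14.08 , 89.319, -0.001, 76.701, -9.975]), 'dq': array([-0.117, -0.181, -0.188, -0.001,  0.109, -0.016]), 'tau': array([  0.001, -41.692, -31.552,   0.069,   0.031,  -0.   ]), 'ee_pos': array([151.004, 631.653, 204.444]), 'tcp_rot': array([[-0.973,  0.233, -0.001],
       [ 0.233,  0.973, -0.002],
       [ 0.   , -0.002, -1.   ]]), 'wrist_force': array([ 0.267, -0.035, -0.338]), 'moment': array([-0.076, -0.011,  0.009]), 'gripper_force': 0.0, 'finger_gap': 93.98852893346128} 18.8
```

```bash
sleep 4; python3 -c "
import cv2,numpy as np
a=cv2.imread('pics/side0.png');b=cv2.imread('pics/top0.png')
"
```

```text
(no output)
```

View pics/side0.png

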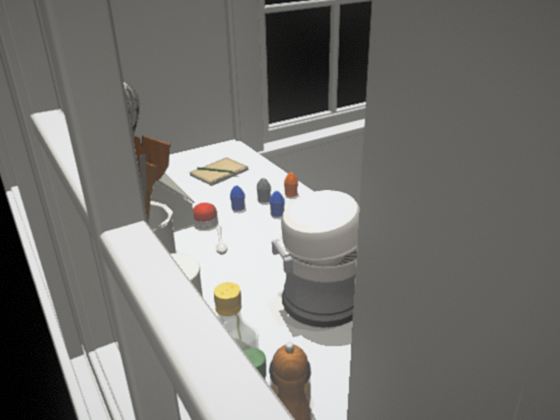

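View pics/top0.png

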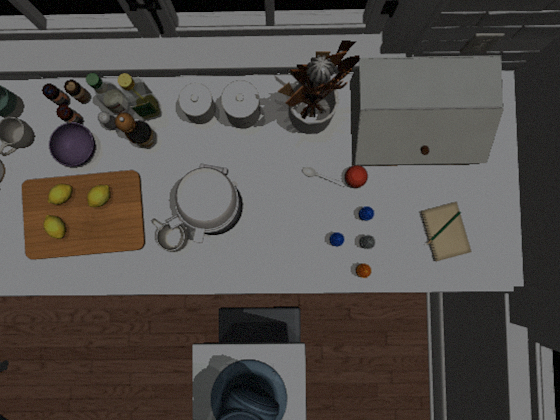

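The side view, from behind left, shows the press at (320,255) with its hinge at (340,258). The small cones are blue (237,196) and (277,203), grey (264,188) and orange (291,183). In the top view the press lid is at (207,197), the hinge at (213,167), the tab near (197,238) and the mug at (171,235). Candidates for the cone in the top view are blue (366,213), blue (337,239), orange (363,270) and grey (367,242); only the grey one fits. I'll confirm it in an enlarged crop.

Run:
```python
from h import *
a=cv2.imread('pics/top0.png')
g=lambda im:np.clip(255*(im/255.)**.6,0,255).astype(np.uint8)
l=cv2.resize(a[150:260,145:255],(550,550),interpolation=3)
r=cv2.resize(a[195:285,330:380],(250,450),interpolation=3)
o=np.zeros((550,800,3),np.uint8);o[:,:550]=l;o[:450,550:]=r
cv2.imwrite('pics/crop1.png',g(o))
c=cam('top'); s=cam('side')
for n,uv,z in [('cone',(367,242),40),('b1',(366,213),40),('b2',(337,239),40),('or',(363,270),40),('hinge',(213,167),142),('tab',(197,238),146),('mug',(171,235),86)]: print(n,onz(c,uv,z).round(1))
p,e=tri(c,(367,242),s,(264,188));print('tri grey',p.round(1),e.round(1))
```

```text
cone [ 430.4 -331.4   40. ]
b1 [ 511.  -330.6   40. ]
b2 [ 439.7 -248.6   40. ]
or [ 353.3 -318.4   40. ]
hinge [629.5  82.7 142. ]
tab [443.9 124.5 146. ]
mug [454.8 204.3  86. ]
tri grey [ 430.4 -332.2   34.2] 0.3
```

View pics/crop1.png

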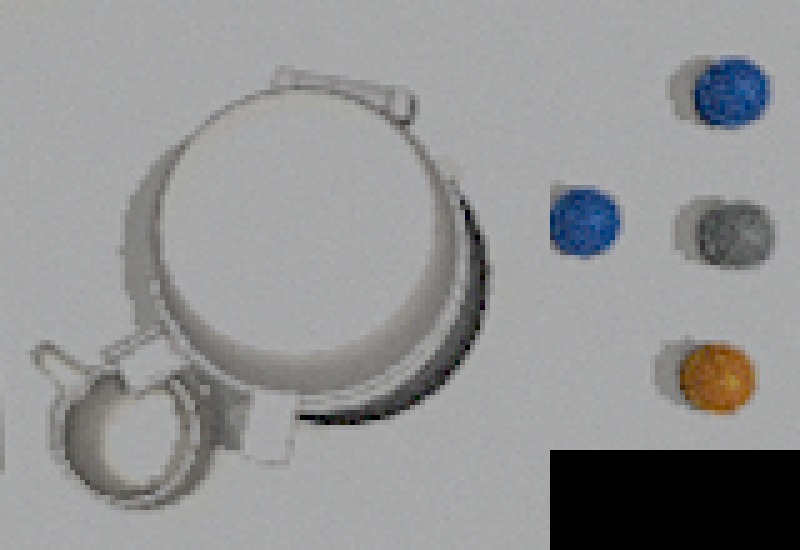

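The crop confirms it: the grey cone at top (367.2,242), triangulated to z≈34, fits, with blue and orange look-alikes around it. The tab middle is at (199,235.4) and the hinge middle at (214,168.4). Next I need the lid's starting angle from the side view.

Run:
```python
from h import *
a=cv2.imread('pics/side0.png')
l=cv2.resize(a[185:325,265:365],(570,798)[::1],interpolation=3)[:600*1,:]
l=cv2.resize(a[185:325,265:365],(428,600),interpolation=3)
cv2.imwrite('pics/crop2.png',np.clip(255*(l/255.)**.7,0,255).astype(np.uint8))
c=cam('top');s=cam('side')
P=lambda x,y:(145+x/5,150+y/5)
h1,h2=onz(c,P(275,78),142),onz(c,P(412,100),142);print(h1,h2)
H=(h1+h2)/2
for z in(146,165,184):
    t=onz(c,P(270,427),z);d=H-t;print(z,t.round(1),np.linalg.norm(d[:2]).round(1),np.degrees(np.arctan2(d[1],d[0])).round(1))
print('H',H)
# expected side pixels for hinge, centre, axis, rim front for theta 0, .1,.2
yaw=np.radians(-11);ex=np.array([np.cos(yaw),np.sin(yaw),0]);ey=np.array([-ex[1],ex[0],0])
for th in(0,.1,.2):
    u=-np.cos(th)*ex+np.array([0,0,np.sin(th)]);n=np.sin(th)*ex+np.array([0,0,np.cos(th)])
    pts=[H+88*u+81.5*ey, H+88*u+60*n, H+170*u,H+7*u,H+190*u]
    print(th,[((proj(s,p)-[265,185])*4.285).round(0).tolist() for p in pts],[proj(c,p).round(1).tolist() for p in pts])
```

```text
[633.69460787 116.84464496 142.        ] [620.97611351  44.94587189 142.        ]
146 [450.5 119.3 146. ] 180.9 -12.3
165 [449.8 116.4 165. ] 181.0 -11.3
184 [449.1 113.6 184. ] 181.2 -10.4
H [627.33536069  80.89525842 142.        ]
0 [[334.0, 334.0], [255.0, 116.0], [418.0, 197.0], [80.0, 272.0], [457.0, 188.0]] [[176.9, 195.2], [204.2, 198.3], [201.5, 231.6], [213.2, 170.4], [200.1, 239.2]]
0.1 [[334.0, 317.0], [241.0, 101.0], [418.0, 165.0], [80.0, 271.0], [458.0, 152.0]] [[176.2, 194.7], [204.2, 195.4], [200.6, 231.0], [213.2, 170.3], [199.0, 238.6]]
0.2 [[332.0, 300.0], [226.0, 89.0], [415.0, 134.0], [79.0, 270.0], [455.0, 117.0]] [[175.7, 193.8], [204.3, 192.2], [199.8, 229.7], [213.1, 170.3], [198.1, 237.3]]
```

View pics/crop2.png

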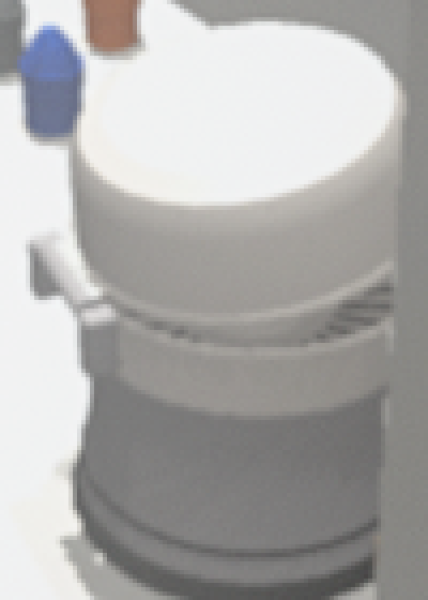

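The lid is slightly open: its bottom edge at x=334 in the crop is at y≈295, against 334 if closed, so θ≈0.18 and the tab is at z≈178. I'll move above the tab with the fingers closing along the hinge line.

Request:
jog_arm(moves=[0.05,0,0,-0.06,0,0,0,0.05,-0.04,-0.043,-0.096,0,0,0,0.05,-0.08,-0.086,-0.096,0,0,0,0.05,-0.12,-0.13,-0.096,0,0,-0.04,0.05,-0.16,-0.173,-0.096,0,0,-0.04,0.05,-0.2,-0.216,-0.096,0,0,-0.04,0.05,-0.24,-0.26,-0.096,0,0,-0.04,0.05,-0.28,-0.303,-0.096,0,0,-0.04,0.05,-0.32,-0.346,-0.096,0,0,-0.04,0.05,-0.36,-0.39,-0.096,0,0,-0.04,0.05,-0.39,-0.42,-0.096,0,0,-0.04,0.05,-0.407,-0.434,-0.096,0,0,-0.04,0.05,-0.407,-0.434,-0.096,0,0,-0.04,0.05,-0.407,-0.434,-0.096,0,0,-0.04])

```text
time_s: 2.05
ee_pos: [445.7, 116.0, 301.5]
tcp_rot: [[-0.981, 0.193, -0.0], [0.193, 0.981, 0.0], [0.0, 0.0, -1.0]]
wrist_force: [-0.2, -1.0, -0.3]
finger_gap: 50.0
gripper_force: 0.0
```

Request:
jog_arm(moves=[0.05,0,0,0.04,0,0,0,0.05,0,0,0.08,0,0,0,0.05,0,0,0.11,0,0,0,0.05,0,0,0.13,0,0,0,0.05,0,0,0.146,0,0,0,0.05,0,0,0.146,0,0,0,0.02,0,0,0.146,0,0,0,0.02,0,0,0.146,0,0,0,0.02,0,0,0.146,0,0,0], squeeze=15)

```text
time_s: 3.18
ee_pos: [446.3, 114.2, 156.1]
tcp_rot: [[-0.981, 0.193, 0.001], [0.193, 0.981, -0.003], [-0.001, -0.003, -1.0]]
wrist_force: [-1.3, -10.9, 1.2]
finger_gap: 23.9
gripper_force: 15.2
```

Run:
```python
from h import *
c=cam('top');s=cam('side')
a=cv2.resize(c['pixels'][150:260,150:250,::-1],(500,550),interpolation=3)
b=cv2.resize(s['pixels'][175:325,265:365,::-1],(300,450),interpolation=3)
o=np.zeros((550,800,3),np.uint8);o[:,:500]=a;o[:450,500:]=b
cv2.imwrite('pics/crop3.png',np.clip(255*(o/255.)**.6,0,255).astype(np.uint8))
```

```text
(no output)
```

View pics/crop3.png

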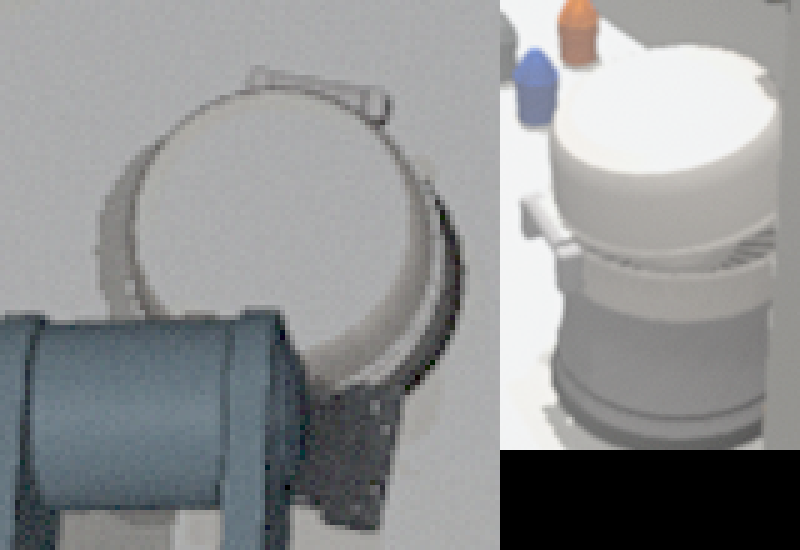

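The opening is 23.9 mm, so the tab is gripped, and the top crop shows the arm over the tab at about (250,420). Now I'll swing it along the arc about the hinge, first half.

Request:
jog_arm(moves=[0.02,-0.0027,-0.001,-0.0127,0,0,0,0.02,-0.0063,-0.002,-0.0253,0,0,0,0.02,-0.0108,-0.002,-0.0376,0,0,0,0.02,-0.0162,-0.002,-0.0495,0,0,0,0.02,-0.0224,-0.002,-0.061,0,0,0,0.02,-0.0293,-0.002,-0.0721,0,0,0,0.02,-0.0371,-0.002,-0.0827,0,0,0,0.02,-0.0455,-0.002,-0.0927,0,0,0,0.02,-0.0547,-0.002,-0.1021,0,0,0,0.02,-0.0644,-0.002,-0.1108,0,0,0,0.02,-0.0644,-0.002,-0.1108,0,0,0], squeeze=20)

```text
time_s: 4.65
ee_pos: [509.7, 102.2, 267.5]
tcp_rot: [[-0.981, 0.193, 0.001], [0.193, 0.981, 0.003], [-0.0, 0.003, -1.0]]
wrist_force: [3.4, 6.4, -1.9]
finger_gap: 23.9
gripper_force: 20.2
```

Request:
jog_arm(moves=[0.02,-0.0104,0.001,-0.008,0,0,0,0.02,-0.0213,0.001,-0.0153,0,0,0,0.02,-0.0326,0.001,-0.0218,0,0,0,0.02,-0.0444,0.001,-0.0274,0,0,0,0.02,-0.0566,0.001,-0.0323,0,0,0,0.02,-0.069,0.001,-0.0362,0,0,0,0.02,-0.0818,0.001,-0.0393,0,0,0,0.02,-0.0947,0.001,-0.0415,0,0,0,0.02,-0.1077,0.001,-0.0428,0,0,0,0.02,-0.1207,0.001,-0.0432,0,0,0,0.02,-0.1207,0.001,-0.0432,0,0,0,0.02,-0.1207,0.001,-0.0432,0,0,0])

```text
time_s: 6.15
ee_pos: [628.7, 80.1, 311.0]
tcp_rot: [[-0.981, 0.193, 0.003], [0.193, 0.981, 0.003], [-0.002, 0.003, -1.0]]
wrist_force: [2.8, 7.2, -0.5]
finger_gap: 23.7
gripper_force: 20.0
```

Run:
```python
from h import *
c=cam('top');s=cam('side')
a=cv2.resize(c['pixels'][140:250,150:250,::-1],(500,550),interpolation=3)
b=cv2.resize(s['pixels'][115:315,265:365,::-1],(275,550),interpolation=3)
o=np.zeros((550,775,3),np.uint8);o[:,:500]=a;o[:,500:]=b
cv2.imwrite('pics/crop4.png',np.clip(255*(o/255.)**.6,0,255).astype(np.uint8))
H=np.array([627.3,80.9,142]);yaw=np.radians(-11);ex=np.array([np.cos(yaw),np.sin(yaw),0]);ey=np.array([-ex[1],ex[0],0])
for th in(1.4,1.5,1.57,1.65,1.75):
    u=-np.cos(th)*ex+np.array([0,0,np.sin(th)]);n=np.sin(th)*ex+np.array([0,0,np.cos(th)])
    print(th,[((proj(s,p)-[265,115])*2.75+[500,0]).round(0).tolist() for p in (H+190*u,H+88*u+81.5*ey,H+170*u+60*n,H+7*u+60*n)])
```

```text
1.4 [[585.0, 104.0], [609.0, 314.0], [488.0, 135.0], [457.0, 366.0]]
1.5 [[556.0, 105.0], [596.0, 316.0], [461.0, 145.0], [456.0, 374.0]]
1.57 [[535.0, 108.0], [586.0, 318.0], [442.0, 154.0], [455.0, 380.0]]
1.65 [[512.0, 113.0], [575.0, 320.0], [421.0, 166.0], [455.0, 386.0]]
1.75 [[482.0, 121.0], [561.0, 325.0], [396.0, 183.0], [455.0, 393.0]]
```

View pics/crop4.png

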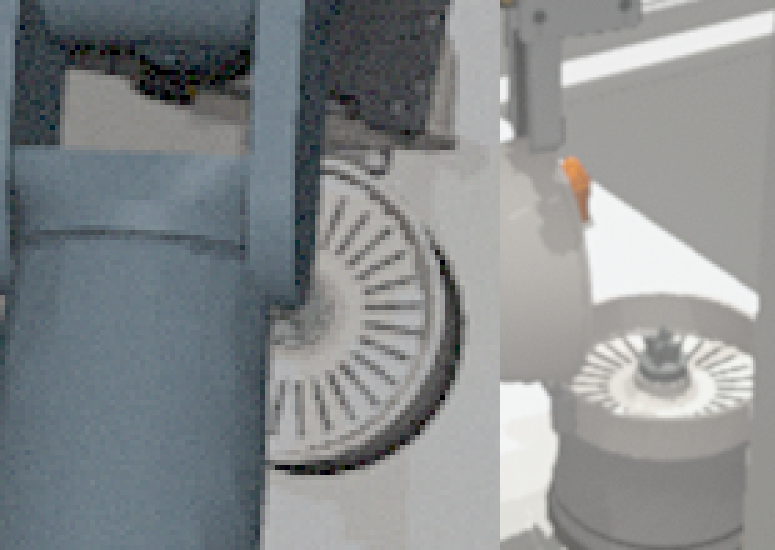

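The lid edge in the side crop at (590,320) matches θ≈1.55, so the lid is upright, and the spindle's cross is visible at (662,345). I'll release, rise and go over to the cone.

Request:
jog_arm(moves=[0.05,0,0.001,0,0,0,0,0.05,0,0.001,0,0,0,0,0.06,0,0.001,0,0,0,0,0.06,0,0,-0.04,0,0,0,0.06,0,0,-0.08,0,0,0,0.06,0.01,-0.04,-0.08,0,0,0,0.06,0.02,-0.09,-0.08,0,0,0,0.06,0.035,-0.14,-0.08,0,0,0,0.06,0.05,-0.19,-0.06,0,0,0,0.06,0.062,-0.24,-0.03,0,0,0,0.06,0.075,-0.29,0,0,0,0,0.06,0.088,-0.34,0.03,0,0,0,0.06,0.1,-0.39,0.06,0,0,0,0.06,0.115,-0.44,0.08,0,0,0,0.06,0.115,-0.44,0.08,0,0,0])

```text
time_s: 8.12
ee_pos: [427.1, -332.6, 227.4]
tcp_rot: [[-0.98, 0.199, -0.003], [0.199, 0.98, 0.003], [0.003, 0.002, -1.0]]
wrist_force: [-1.3, 0.8, 0.4]
finger_gap: 60.0
gripper_force: 0.0
```

Run:
```python
from h import *
c=cam('top','t5.png');s=cam('side','s5.png')
a=cv2.resize(c['pixels'][165:235,170:240,::-1],(500,500),interpolation=3)
b=cv2.resize(s['pixels'][225:275,300:330,::-1],(300,500),interpolation=3)
o=np.zeros((500,800,3),np.uint8);o[:,:500]=a;o[:,500:]=b
cv2.imwrite('pics/crop5.png',np.clip(255*(o/255.)**.7,0,255).astype(np.uint8))
```

```text
(no output)
```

View pics/crop5.png

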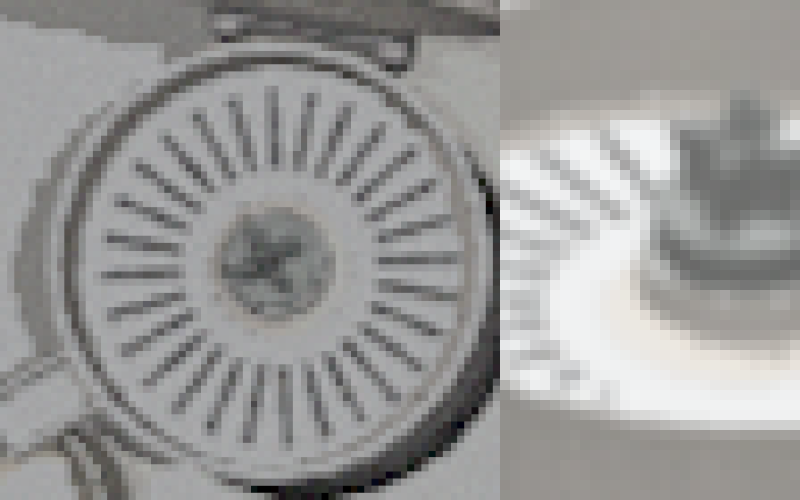

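The top crop shows the spindle shoulder centred at (275,263), i.e. px (208.5,201.8). The lid is clear behind it, and the pilot tip in the side view is at about (324.2,235). Next I'll refine the spindle and cone centres.

Run:
```python
from h import *
c=cam('top');s=cam('side')
a=cv2.imread('pics/t5.png').astype(float);g=a.mean(2)
yy,xx=np.mgrid[:420,:560]
m=(np.hypot(xx-208.5,yy-201.8)<9.5)
print(g[195:210,200:218].round().astype(int))
th=(g[m].max()+np.percentile(g[m],10))/2
w=m&(g<th); print('thr',th,w.sum(), 'exp',np.pi*(17.5/2.6)**2)
n,l,st,ce=cv2.connectedComponentsWithStats(w.astype(np.uint8));i=1+np.argmax(st[1:,4]);cc=ce[i]
(x0,y0),r=cv2.minEnclosingCircle(np.argwhere(l==i)[:,::-1].astype(np.float32))
for u in(cc,(x0,y0),(208.5,201.8)): print(np.round(u,1),r,onz(c,u,132).round(1))
print('tri tip',tri(c,cc,s,(324.2,235)))
a0=cv2.imread('pics/top0.png').astype(float);g0=a0.mean(2)
m=(np.hypot(xx-367.5,yy-242)<14)&(g0<125)
print(g0[234:251,358:378].round().astype(int))
h=cv2.cvtColor(cv2.imread('pics/top0.png'),cv2.COLOR_BGR2HSV)
```

```text
[[139 138 132 106  84  98 104  97  95  93  87  87 101 118 135 135 138 139]
 [138 134 113  93  78  81  94  94  96  97  98  92  93  94 119 135 138 140]
 [132 116  95  87  67  69  69  83 102 101  91  91  92  96 106 122 137 138]
 [128 105  81  92  75  61  63  76  92  77  71  73  96  94  98 117 140 139]
 [109  81  89  98  83  49  54  57  61  61  55  54  80  90  97 110 124 139]
 [104  91  98  99  85  59  65  56  50  50  45  57  86  98 105 102 106 139]
 [ 99  85 104  91  63  49  44  45  34  57  84  90  99  98 107  86  96 140]
 [ 97  57  73  69  68  61  34  46  45  71 100 103  99  93  97  90 102 142]
 [ 99  61  59  56  45  41  44  47  64  70  87  99 101  86  97 104 106 141]
 [112  98  83  76  70  73  90  77  56  49  65  95  96  79  73  96 116 143]
 [126 105  79  84  99  97 103  97  80  54  61  92  94  87  82  96 133 141]
 [106 121 101  73  86 102  99 104 102  94  86  86 100  98  90 118 140 138]
 [123 126 122 102  78  82  68  88  80  74  71  95 100  80 108 137 138 138]
 [137 133 122 122  98  54  77 108 107  96  80  77  86 113 134 139 131 129]
 [137 127 120 124 119 115 107  95  89  90 101 124 
[... 1057 characters left out ...]
  67 111
  131 127]
 [ 81  52  18  41  43  39  47  44  40  54  59  53  66  72  65  52  74 116
  127 125]
 [ 88  64  18  48  59  33  47  39  50  56  52  51  52  52  59  56  84 119
  130 129]
 [ 88  68  31  39  58  31  28  38  56  46  51  55  53  47  48  62 100 126
  129 129]
 [ 82  80  54  25  24  34  28  44  44  49  46  48  54  47  44  77 113 130
  127 129]
 [119 104  82  60  27  26  44  46  34  39  43  47  57  66  88 119 127 129
  126 126]
 [129 125 123 115 114 104  73  68  81  60  71  77  91  99 123 131 124 128
  128 129]
 [128 131 125 130 131 128 119 120 119 116 118 119 121 121 129 129 130 126
  126 130]
 [128 125 129 126 127 130 127 128 127 133 126 129 131 128 129 126 129 126
  127 127]]
```

Request:
jog_arm(moves=[0.06,-0.003,0.001,0.05,0,0,0,0.06,-0.003,0.001,0.1,0,0,0,0.06,-0.003,0.001,0.13,0,0,0,0.06,-0.003,0.001,0.13,0,0,0,0.06,-0.003,0.001,0.13,0,0,0])

```text
time_s: 8.95
ee_pos: [434.0, -330.9, 101.5]
tcp_rot: [[-0.981, 0.192, 0.002], [0.192, 0.981, -0.002], [-0.003, -0.002, -1.0]]
wrist_force: [0.4, -1.8, 1.4]
finger_gap: 59.9
gripper_force: 0.0
```

Request:
jog_arm(moves=[0.06,0.0035,-0.0015,0.025,0,0,0,0.06,0.0035,-0.0015,0.05,0,0,0,0.06,0.0035,-0.0015,0.07,0,0,0,0.06,0.0035,-0.0015,0.086,0,0,0,0.06,0.0035,-0.0015,0.086,0,0,0,0.035,0.0035,-0.0015,0.086,0,0,0,0.035,0.0035,-0.0015,0.086,0,0,0,0.035,0.0035,-0.0015,0.086,0,0,0,0.035,0.0035,-0.0015,0.086,0,0,0], squeeze=40)

```text
time_s: 10.07
ee_pos: [429.5, -332.0, 14.5]
tcp_rot: [[-0.981, 0.194, 0.001], [0.194, 0.981, -0.002], [-0.001, -0.001, -1.0]]
wrist_force: [-0.1, -0.6, 5.7]
finger_gap: 39.3
gripper_force: 40.0
```

Request:
jog_arm(moves=[0.035,0,0,-0.02,0,0,0,0.035,0,0,-0.06,0,0,0,0.035,0,0,-0.11,0,0,0,0.035,0,0.02,-0.16,0,0,0,0.035,-0.003,0.06,-0.2,0,0,0,0.035,-0.006,0.105,-0.215,0,0,0,0.035,-0.009,0.15,-0.215,0,0,0,0.035,-0.012,0.2,-0.215,0,0,0,0.035,-0.015,0.25,-0.215,0,0,0,0.035,-0.018,0.3,-0.215,0,0,0,0.035,-0.021,0.35,-0.215,0,0,0,0.035,-0.023,0.39,-0.215,0,0,0,0.035,-0.0245,0.42,-0.215,0,0,0,0.035,-0.0245,0.442,-0.215,0,0,0,0.035,-0.0245,0.442,-0.215,0,0,0,0.035,-0.0245,0.442,-0.215,0,0,0,0.035,-0.0245,0.442,-0.215,0,0,0])

```text
time_s: 12.2
ee_pos: [538.3, 96.8, 228.4]
tcp_rot: [[-0.981, 0.195, -0.0], [0.195, 0.981, -0.0], [0.0, -0.0, -1.0]]
wrist_force: [0.5, -0.1, -0.2]
finger_gap: 39.2
gripper_force: 40.0
```

Run:
```python
from h import *
c=cam('top');s=cam('side')
a=cv2.resize(c['pixels'][130:250,150:270,::-1],(500,500),interpolation=3)
b=cv2.resize(s['pixels'][165:265,290:350,::-1],(300,500),interpolation=3)
o=np.zeros((500,800,3),np.uint8);o[:,:500]=a;o[:,500:]=b
cv2.imwrite('pics/crop6.png',np.clip(255*(o/255.)**.7,0,255).astype(np.uint8))
S=arm.get_state();print(S['ee_pos'],S['wrist_force'],S['finger_gap'],S['q'])
p=S['ee_pos'].copy();
for dz in(-14.5,18.8,50):print(((proj(s,p+[0,0,dz])-[290,165])*5+[500,0]).round())
print(((proj(s,[539.3,97,157])-[290,165])*5+[500,0]).round(),((proj(s,[539.3,97,132])-[290,165])*5+[500,0]).round())
```

```text
[538.44443189  96.93714974 228.47302781] [ 0.04405312  0.22642813 -0.47071833] 39.444867355274575 [-1.66868435e+00 -9.04283634e-01  1.03086652e+02 -5.12835413e-03
  7.78181905e+01 -8.04415238e+01]
[677. 204.]
[679. 123.]
[681.  45.]
[672. 337.] [671. 393.]
```

View pics/crop6.png

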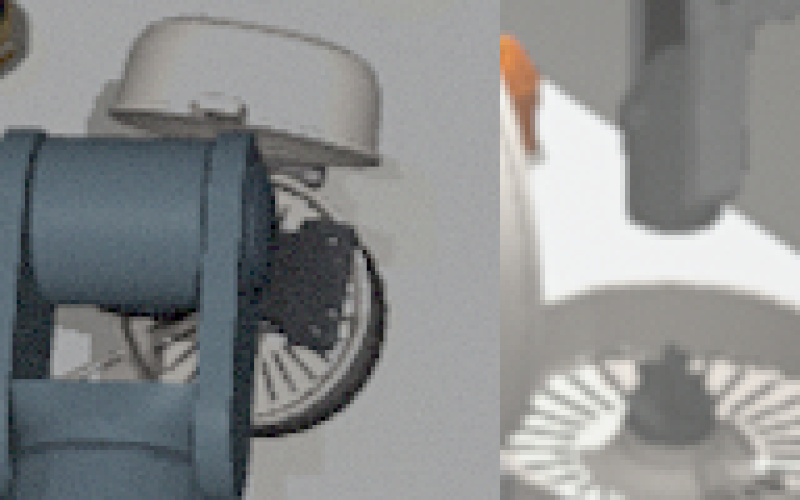

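The side crop shows the cone's skirt centre at x≈675 above the pilot tip at (674,347), lined up within about 1 mm, and the lid is upright and clear. Now I'll descend.

Request:
jog_arm(moves=[0.035,0,0,0.03,0,0,0,0.035,0,0,0.05,0,0,0,0.035,0,0,0.055,0,0,0,0.035,0,0,0.059,0,0,0,0.035,0,0,0.063,0,0,0,0.035,0,0,0.065,0,0,0,0.035,0,0,0.067,0,0,0,0.035,0,0,0.067,0,0,0])

```text
time_s: 13.3
ee_pos: [538.5, 97.7, 161.4]
tcp_rot: [[-0.981, 0.194, -0.0], [0.194, 0.981, 0.0], [0.0, -0.0, -1.0]]
wrist_force: [-0.1, -0.1, -0.3]
finger_gap: 39.1
gripper_force: 40.0
```

Request:
jog_arm(moves=[0.035,0,0,0.001,0,0,0,0.035,0,0,0.002,0,0,0,0.035,0,0,0.003,0,0,0,0.035,0,0,0.004,0,0,0,0.035,0,0,0.005,0,0,0,0.035,0,0,0.006,0,0,0,0.035,0,0,0.006,0,0,0,0.035,0,0,0.006,0,0,0])

```text
time_s: 14.3
ee_pos: [538.8, 97.6, 156.0]
tcp_rot: [[-0.981, 0.194, 0.001], [0.194, 0.981, -0.0], [-0.001, 0.0, -1.0]]
wrist_force: [-1.5, -0.7, 5.0]
finger_gap: 39.2
gripper_force: 40.0
```

Contact is at 5 N, 12 mm short as expected for unmeshed splines. I'll turn under light pressure.

Request:
jog_arm(moves=[0.035,0,0,0,0,0,0.05,0.035,0,0,0,0,0,0.1,0.035,0,0,0,0,0,0.15,0.035,0,0,0,0,0,0.2,0.035,0,0,0,0,0,0.25,0.035,0,0,0,0,0,0.25])

```text
time_s: 15.05
ee_pos: [538.2, 97.7, 154.9]
tcp_rot: [[-0.903, 0.43, -0.001], [0.43, 0.903, 0.0], [0.001, -0.0, -1.0]]
wrist_force: [-0.4, 0.2, -1.3]
finger_gap: 39.3
gripper_force: 40.0
```

Force fell to about zero, so it may be meshed. I'll slide down to check.

Request:
jog_arm(moves=[0.035,0,0,0.002,0,0,0,0.035,0,0,0.004,0,0,0,0.035,0,0,0.006,0,0,0,0.035,0,0,0.007,0,0,0,0.035,0,0,0.007,0,0,0])

```text
time_s: 15.68
ee_pos: [538.3, 97.7, 148.2]
tcp_rot: [[-0.903, 0.43, -0.001], [0.43, 0.903, 0.0], [0.001, -0.0, -1.0]]
wrist_force: [-0.1, 1.0, -2.0]
finger_gap: 39.1
gripper_force: 40.0
```

It is meshed, sliding freely past the unmeshed stop. I'll press home and down.

Request:
jog_arm(moves=[0.035,0,0,0.001,0,0,0,0.035,0,0,0.002,0,0,0,0.035,0,0,0.003,0,0,0,0.035,0,0,0.004,0,0,0,0.035,0,0,0.005,0,0,0,0.035,0,0,0.006,0,0,0,0.035,0,0,0.007,0,0,0,0.035,0,0,0.007,0,0,0])

```text
time_s: 16.68
ee_pos: [538.6, 97.7, 142.4]
tcp_rot: [[-0.903, 0.43, 0.0], [0.43, 0.903, -0.0], [-0.0, 0.0, -1.0]]
wrist_force: [-4.9, 1.1, 8.3]
finger_gap: 39.2
gripper_force: 40.0
```

Request:
jog_arm(moves=[0.035,0.0005,0,0.001,0,0,0,0.035,0.001,0,0.002,0,0,0,0.035,0.001,0,0.003,0,0,0,0.035,0.001,0,0.0035,0,0,0,0.035,0.001,0,0.0035,0,0,0,0.035,0.001,0,0.0035,0,0,0])

```text
time_s: 17.42
ee_pos: [538.7, 97.7, 140.4]
tcp_rot: [[-0.903, 0.43, 0.002], [0.43, 0.903, -0.001], [-0.002, 0.0, -1.0]]
wrist_force: [-5.8, -0.4, 12.3]
finger_gap: 39.4
gripper_force: 40.0
```

Run:
```python
from h import *
c=cam('top');s=cam('side')
S=arm.get_state();print(S['ee_pos'],S['wrist_force'],S['moment'],S['gripper_force'])
a=cv2.resize(c['pixels'][130:250,150:270,::-1],(500,500),interpolation=3)
b=cv2.resize(s['pixels'][165:265,290:350,::-1],(300,500),interpolation=3)
o=np.zeros((500,800,3),np.uint8);o[:,:500]=a;o[:,500:]=b
cv2.imwrite('pics/crop7.png',np.clip(255*(o/255.)**.7,0,255).astype(np.uint8))
```

```text
[538.64032861  97.75231491 140.36202926] [-5.78078837 -0.25177674 12.71685448] [-0.16388625  1.02954055 -0.03230071] 40.00340938568115
```

View pics/crop7.png

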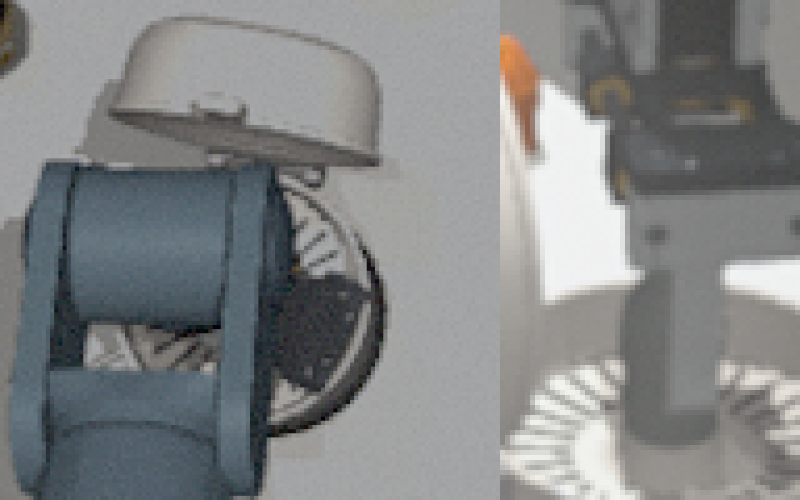

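The cone sits on the shoulder in the bowl (side crop around (675,430)), and the lid is upright and unchanged. The push is 12.7 N at the expected fully-down height, so I'll hand it in.

```bash
python3 -c "
from rig import job
print(job.close_job())"
```

```text
the job is handed in; nothing more can be done
None
```

I handed the job in after about 17.5 s of the 67 s allowed. The lid stands at about 1.55 rad, and the grey cone is meshed on the spindle, gripped at 40 N and pressed fully down at about 12.7 N. The mug was not touched. The judge returned no verdict.

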